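Emergency-stop check on a bench grinder's control station

TASK

Do the morning emergency-stop check at the bench grinder's control station: with the fingertips lightly press the blue reset button, then the green start button, each well in and then let it spring back up, and last push the red emergency-stop mushroom well down and leave it down. Only press, gently and one at a time; lift nothing, leave the white button unpressed, and do not disturb the grinder or the easel, file and hammer lying about.

Things in the scene. Friction and masses are not known exactly. Their poses are not given: they have to be found in the camera images.
- station: Grey control console fixed on the bench, 114 deep (x), 270 wide (y). Origin on the bench under its middle. Face slopes 12 degrees down to its front (-x): 50 mm high in front, 62 mid, 74 at back. In a row along y on the face's middle line: push-buttons at y = 100, 45, -10 mm (colours in varying order), red mushroom at y = -85 mm. Conduit at the back reaches x = 105 mm, 43 mm high.
- blue_top (a point): Centre of the top of the blue reset button (moves with it): flat round head 23 mm across, standing 12 mm above the sloping face when up, in a steel bezel 30 mm across and 4.5 mm high. z axis: outward normal of the face (press along -z); y along the station's width.
- blue (a joint): Travel of the blue button, m: 0 up, 0.006 fully in. Spring: 2 N starts it, rising evenly to 8 N at the end stop; its contact closes from 3.5 mm; it springs back when let go. The end stop is hard: press slowly (15 to 20 mm/s) or stop short of it, or the force jumps.
- green_top (a point): Centre of the top of the green start button; same make, size and axes as the blue one.
- green (a joint): Travel of the green button, m: 0 up, 0.006 fully in; same spring as the blue one.
- white_top (a point): Centre of the top of the white work-lamp button, same make and size; not to be pressed.
- white (a joint): Travel of the white button, m: 0 up, 0.006 fully in; same spring.
- estop_top (a point): Centre of the top of the red emergency-stop mushroom: head 40 mm across, its top 36 mm above the sloping face, on a black collar on a round yellow plate 60 mm across. z axis is the outward normal of the face (press along -z). Moves with the mushroom.
- estop (a joint): Travel of the mushroom, m: 0 up, 0.010 at the end stop; it counts as tripped from 0.005. It takes about 6 N all the way down, more if pushed fast (0.6 N at 30 mm/s), and stays wherever it is left (no spring); it starts up.
- grinder: Green double-ended bench grinder bolted to the bench right of the station (-y side), about 305 mm along y, 150 mm wheels, 235 mm high, tool rests and eye shields on its -x side reach 150 mm from the middle. Origin on the bench under its middle.
- easel: Loose small sheet-steel easel with a yellow note, 85 mm wide (y), 80 mm deep (x), 135 mm high, standing beside the station's +y end. Origin on the bench under it.
- file: Loose hand file with a wooden handle, 320 mm long (x axis, handle to -x), 27 mm high, lying in front of the station. Origin on the bench under it.
- hammer: Loose hammer, 260 mm long, lying flat across behind the station, 165 to 185 mm from its middle, handle along its x axis (to -x), head at +x. Origin on the bench under it.

How it is judged:
By the outcome, as a careful person would: the job done as asked, in the order asked, and still so for the second after the job is handed in, with the robot touching nothing.
It also fails if it takes over 38 s, if anything falls off the work surface, if the arm or the gripper's body presses on something with over 40 N, if the wrist force passes 120 N, or if a joint passes its speed limit or range.

ROBOT

A 6-joint arm with a two-finger parallel gripper is mounted at the origin on the work surface. World frame = base frame: x ahead of the robot, y to its left, z up, the work surface at z = 0. Lengths are in m, angles in rad, forces in N, time in s.
With the tool pointing down it reaches from about 0.375 to 0.9 m from the base axis. Payload 3.1 kg.
Tool frame: the origin (TCP) lies midway between the tips of the shut fingers; the grasp point (between the pads) lies 19 mm behind it; x points along the fingers, y is the direction in which the jaws open and shut, and the axes are right-handed (so a half turn about x gives the same grasp; the last joint's range is limited). The gripper opens to 87 mm and grips with 3 to 60 N. Pads are 19 mm wide; open, the fingers measure 117 mm over their backs; the gripper's body (75 mm by 190 mm) begins 51 mm behind the grasp point.
Start: joints at [-1.518, 0.527, 1.433, -0, 1.181, -0.178], TCP at [0.144, -0.608, 0.223] pointing down, gripper open.
Joint ranges: [-3.08, 3.08], [-0.75, 2.2], [0.22, 2.44], [-1.43, 4.57], [0, 2.65], [-2.85, 2.85]. Speed limits (rad/s): [2.79, 2.79, 3.14, 3.14, 3.14, 3.14].

INTERFACE

Orientations are given as a unit quaternion [x, y, z, w].
In Python, from rig import get_obs, imaging, robot gives the robot as it stands.
- The arm moves only by the shell command python3 -m inch 'ROWS' [FORCE]. ROWS is JSON, a list of rows, each a list of 3 entries, a list of its own where there are three numbers: the finger opening in mm, from 0 to 87, then the shift along the tool's x, y, z in mm, then the turn, a rotation vector about the tool's x, y, z in degrees. In form: [[grip, [dx, dy, dz], [wx, wy, wz]], ...]. A call has 1 to 12 rows; each row shifts and turns the pose as measured when the row begins, along the tool's axes as they then stand; what a row does not reach is not made up. A row lasts 1/8 s, in which the tool goes at most 62.5 mm and 10.7 degrees, less where a joint would pass 70% of its speed; a pose out of reach is approached as far as the arm can. A call with a gripper value outside its range is refused whole. The fingers move at their own pace and stop on an object; FORCE is the grip in N (left out, the last holds). Time passes only in rows, so rows that do not move let the fingers close. It gives the time, the measured TCP pose, the force and the opening at its end, in the units of the state.
- get_obs(): the state, without advancing time (a new reading comes with each control period).
- imaging.camera(name): name is "scene" or "top" or "wrist"; returns the picture (400x640x3 uint8, red, green, blue); there is no depth.
- imaging.camera_params(name): a dict with "camera_matrix" (3x3 intrinsics, pixels), "k1" (the pictures are not rectified: a ray, as slopes to the right and down, at radius r is drawn at 1 + k1 r^2 times it, then the intrinsics apply), "xyz" and "rotation" of the camera in the world. Camera axes: x right, y down, z forward; pixel columns grow to the right and rows downward; lengths in m; the calibration is good to about 2 mm. A picture is of the moment at which its call begins: read the wrist's pose just before it. camera_params takes no time and is no camera call; for the wrist camera it gives the pose at the moment of the call.
- robot.hand_in(): hands the job in, once; it reports no verdict.
Trained networks look in the newest picture that a camera, given by its name, has taken for a name from the list of things; names that differ only in an ending like _2 or _b are one class to them, and where a whole thing is asked for, a point or a joint stands for the part that bears it (a point fixed in the world has none). Each returns a list of dicts, best first, with "confidence" (0 to 1); they miss things now and then, are a little off and sometimes report something else, mostly with a low value. They report only what shows in the picture. A call takes as long as a camera call.
- imaging.cut_out(camera, target): "pixels" (400x640 bool, what is visible of it) and "box" ([centre column, centre row, width, height] in pixels, round what is visible of it).
- imaging.tip_of(camera, target): "pixel" ([column, row] in pixels: a listed point, or the origin of a listed thing).
The state is a dict: "time": time; "q": joint angles; "joint_velocities": joint speeds; "joint_torque": joint torques, N m; "position": TCP position; "tool_rot": TCP orientation; "ft_force": force on the tool from outside, world axes, zero at the start; "moment": the same for the moment, N m; "grip_width": finger opening in m.
Only numpy, scipy, OpenCV 4.12 (cv2) and the standard library are available. Lean on these libraries where they do the work, as an engineer would, in place of code of your own. Each camera call takes 0.05 s, during which the arm holds its last target. There are 200 camera calls.

## Working session

There is one attempt and no reset: what is moved stays moved. The work goes in short steps, Python scripts to look and compute and a shell command to move; the robot and the scene stay as the last step left them, time stands still between calls to the robot, and variables do not carry over. Pictures are saved under pics/ and viewed, about 8 in all and at most 12, crops included, and the job is handed in when it is done.

```bash
mkdir -p pics; ls
cat > h.py <<'E'
import numpy as np, cv2
from rig import get_obs, imaging, robot
from scipy.spatial.transform import Rotation as R
def ray(cam,px,P=None):
    P=P or imaging.camera_params(cam);K=np.array(P["camera_matrix"]);k=P["k1"]
    d=(np.array(px)-K[:2,2])/np.array([K[0,0],K[1,1]]);u=d.copy()
    for _ in range(30): u=d/(1+k*(u@u))
    M=np.array(P["rotation"]);M=M if M.shape==(3,3) else R.from_quat(M).as_matrix()
    v=M@np.array([u[0],u[1],1]);return np.array(P["xyz"]),v/np.linalg.norm(v)
def atz(cam,px,z):
    o,v=ray(cam,px);return o+v*(z-o[2])/v[2]
def tri(pairs):
    A=0;b=0
    for c,p in pairs:
        o,v=ray(c,p);Q=np.eye(3)-np.outer(v,v);A=A+Q;b=b+Q@o
    x=np.linalg.solve(A,b);return x
def save(cam,name):
    im=imaging.camera(cam);cv2.imwrite('pics/'+name+'.png',im[:,:,::-1]);return im
E
python3 - <<'E'
from h import *
np.set_printoptions(precision=4,suppress=True)
a=save('top','top0');b=save('scene','scene0')
cv2.imwrite('pics/both0.png',cv2.resize(np.vstack([a,b]),(480*1,600))[:,:,::-1])
for n in ['station','blue_top','green_top','white_top','estop_top','grinder','easel','file','hammer']:
    r={}
    for c in ['top','scene']:
        t=imaging.tip_of(c,n)
        if t: r[c]=t[0]['pixel'];print(n,c,np.round(t[0]['pixel'],1),round(t[0]['confidence'],2),atz(c,t[0]['pixel'],{'blue_top':.074,'green_top':.074,'white_top':.074,'estop_top':.097}.get(n,0)))
    if len(r)==2: print('   tri',tri(list(r.items())))
o=get_obs();print(o)
E
```

```text
pics
station top [254.4 219.9] 0.77 [0.5186 0.0978 0.    ]
station scene [376.8 190.5] 0.92 [0.5019 0.0925 0.    ]
   tri [0.5157 0.091  0.015 ]
blue_top top [494. 223.] 0.51 [ 0.4838 -0.5144  0.074 ]
blue_top scene [392.2 173. ] 0.55 [0.5111 0.1271 0.074 ]
   tri [ 0.6054 -0.1931  0.3864]
green_top scene [413.6 175.6] 0.56 [0.5347 0.183  0.074 ]
white_top top [252.7 225. ] 0.74 [0.4975 0.0908 0.074 ]
white_top scene [374.6 173.4] 0.43 [0.5017 0.0772 0.074 ]
   tri [0.4965 0.0859 0.0683]
estop_top top [285.5 225.5] 0.56 [0.4915 0.0063 0.097 ]
estop_top scene [348.7 170.7] 0.67 [ 0.4978 -0.0002  0.097 ]
   tri [0.4916 0.0045 0.0905]
grinder top [496.6 224.3] 0.89 [ 0.4868 -0.5472  0.    ]
grinder scene [158.7 221.9] 0.62 [ 0.4846 -0.537  -0.    ]
   tri [ 0.4865 -0.5408  0.0039]
easel top [163.2 226.3] 0.59 [0.5087 0.3434 0.    ]
easel scene [454.  177.7] 0.72 [0.5019 0.3436 0.    ]
   tri [0.5077 0.3402 0.0065]
file top [249.8 270.7] 0.77 [0.3848 0.1108 0.    ]
file scene [412.8 172.7] 0.74 [0.4527 0.2275 0.    ]
   tri [ 0.4106  0.1772 -0.0274]
hammer top [268.8 163. ] 0.84 [0.6733 0.0576 0.    ]
hammer scene [386.6 231.7] 0.88 [0.6573 0.0689 0.    ]
   tri [0.6699 0.0584 0.0185]
{'time': 1.0, 'q': array([-1.5175,  0.5275,  1.4327, -0.    ,  1.1814, -0.1785]), 'joint_velocities': array([-0.0011,  0.0007,  0.0006,  0.0016, -0.0016, -0.0006]), 'joint_torque': array([ -0.0007, -44.0025, -17.699 ,   0.0634,   0.0504,  -0.    ]), 'position': array([ 0.1436, -0.6083,  0.2226]), 'tool_rot': array([-0.7024, -0.0818,  0.7024, -0.0818]), 'ft_force': array([0.1369, 0.2388, 0.3513]), 'moment': array([ 0.0119, -0.0377, -0.019 ]), 'grip_width': 0.08719561368132298}
```

Run:
```python
import cv2,numpy as np
a=cv2.imread('pics/top0.png');b=cv2.imread('pics/scene0.png')
A=cv2.resize(a[130:310,110:380],(800,533));cv2.imwrite('pics/topc.png',A)
cv2.imwrite('pics/scenec.png',cv2.resize(b[60:330,80:520],(800,491)))
```

```text
(no output)
```

View pics/topc.png

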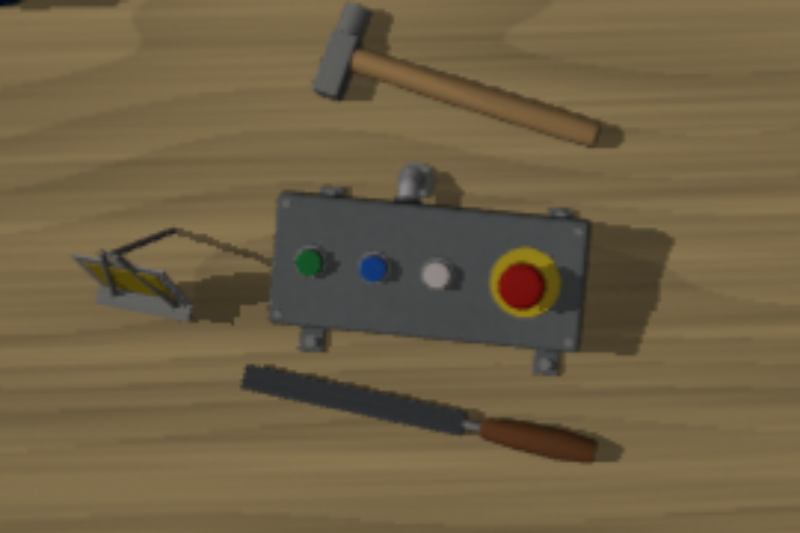

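View pics/scenec.png

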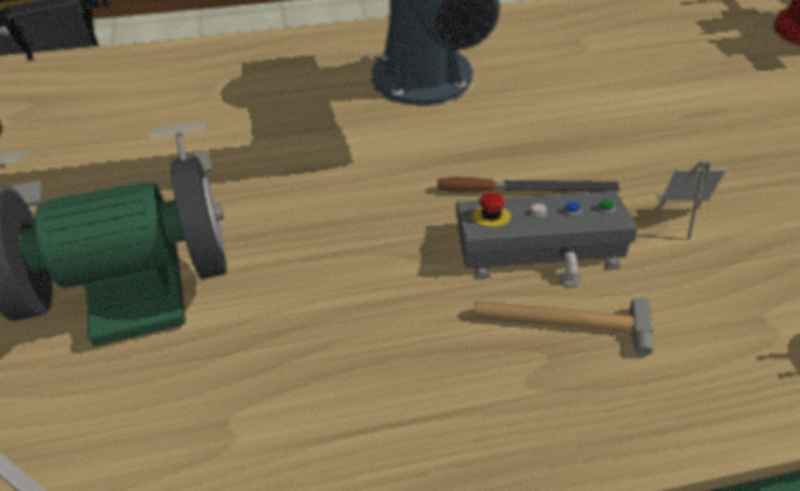

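The crops show the row green, blue, white, red along +y→-y. In full top-picture pixels, green is at about (214.6,218.4), blue (236,220.4), white (257.5,222.5) and red (286,226.5). The hammer is behind the station, the file in front and the easel at the +y end. The networks' blue and green were unreliable, so I'll use colour centroids and fit the station.

```bash
cat > fit.py <<'E'
from h import *
from scipy.optimize import least_squares
np.set_printoptions(precision=4,suppress=True)
s,c=np.sin(np.radians(12)),np.cos(np.radians(12))
Y={'green':(.1,.012),'blue':(.045,.012),'white':(-.01,.012),'red':(-.085,.036)}
def cen(im,col,box):
    x0,y0,x1,y1=box;p=im[y0:y1,x0:x1].astype(float);r,g,b=p[...,0],p[...,1],p[...,2]
    w={'green':g-np.maximum(r,b),'blue':b-np.maximum(r,g),'white':np.minimum(r,b)-115,'red':r-np.maximum(2.0*g,b)}[col]
    w=np.clip(w-.35*w.max(),0,.3*w.max());yy,xx=np.mgrid[y0:y1,x0:x1];return np.array([(w*xx).sum(),(w*yy).sum()])/w.sum()
def pt(p,k):
    y,h=Y[k];l=np.array([-s*h,y,.062+c*h]);a=p[2];return np.array([p[0]+np.cos(a)*l[0]-np.sin(a)*l[1],p[1]+np.sin(a)*l[0]+np.cos(a)*l[1],l[2]])
def rot(p): return R.from_euler('z',p[2]).as_matrix()@R.from_euler('y',-12,degrees=True).as_matrix()
E
cat > go.py <<'E'
from fit import *
a=cv2.imread('pics/top0.png')[:,:,::-1]
C={'green':(214,218),'blue':(236,220),'white':(257,222),'red':(286,226)}
m={k:cen(a,k,(x-9,y-9,x+10,y+10)) for k,(x,y) in C.items()}
b=cv2.imread('pics/scene0.png')[:,:,::-1]
S={'green':(413,172),'blue':(395,174),'white':(376,175),'red':(350,171)}
ms={k:cen(b,k,(x-9,y-7,x+10,y+8)) for k,(x,y) in S.items()}
for k in C: print(k,m[k],atz('top',m[k],pt([0,0,0],k)[2]),ms[k],atz('scene',ms[k],pt([0,0,0],k)[2]),tri([('top',m[k]),('scene',ms[k])]))
f=lambda p:np.concatenate([(pt(p,k)-atz('top',m[k],pt(p,k)[2]))[:2] for k in C])
r=least_squares(f,[.5,.1,0]);print('fit',r.x,r.fun.reshape(-1,2)*1e3)
for k in C: print(k,pt(r.x,k))
print(rot(r.x)); np.save('p.npy',r.x)
o=get_obs();print(R.from_quat(o['tool_rot']).as_matrix())
E
python3 go.py
```

```text
green [213.6136 218.3192] [0.5174 0.1897 0.0737] [413.4188 171.8619] [0.5198 0.1885 0.0737] [0.5176 0.1901 0.0714]
blue [235.167  220.4534] [0.5104 0.1351 0.0737] [394.7266 172.9678] [0.5123 0.1344 0.0737] [0.5106 0.1354 0.0719]
white [256.4022 222.5191] [0.5035 0.0815 0.0737] [376.2078 173.8078] [0.504  0.0813 0.0737] [0.5036 0.0815 0.0733]
red [285.4252 226.3279] [0.4895 0.0065 0.0972] [350.7223 170.2067] [0.4974 0.0058 0.0972] [0.4903 0.0077 0.0903]
fit [ 0.5073  0.0903 -0.1244] [[-0.1265  0.1304]
 [ 0.0967  0.2   ]
 [ 0.1056 -0.7569]
 [-0.0758  0.4266]]
green [0.5173 0.1899 0.0737]
blue [0.5105 0.1353 0.0737]
white [0.5036 0.0807 0.0737]
red [0.4894 0.0069 0.0972]
[[ 0.9706  0.1241 -0.2063]
 [-0.1214  0.9923  0.0258]
 [ 0.2079  0.      0.9781]]
[[-0.      0.2297 -0.9733]
 [-0.     -0.9733 -0.2297]
 [-1.      0.      0.    ]]
```

```bash
cat > plan.py <<'E'
from fit import *
p=np.load('p.npy')
def target(k,h=0):
    B=rot(p);T=np.c_[-B[:,2],B[:,0],-B[:,1]]
    return pt(p,k)+h*B[:,2],T
def row(P0,T0,P1,T1):
    return (T0.T@(P1-P0)*1e3).round(0),np.degrees(R.from_matrix(T0.T@T1).as_rotvec()).round(1)
E
python3 - <<'E'
from plan import *
o=get_obs();T=R.from_quat(o['tool_rot']).as_matrix();P=o['position']+[0,0,.09]
P1,T1=target('blue',.10);r0,a0=np.hypot(*P[:2]),np.arctan2(P[1],P[0]);r1,a1=np.hypot(*P1[:2]),np.arctan2(P1[1],P1[0])
print(r0,a0,r1,a1,P1)
N=20;Q=R.from_matrix(T);rel=np.radians(69.6)
for i in range(1,N+1):
    f=i/N;a=a0+f*(a1-a0);rr=r0+f*(r1-r0);n=np.array([rr*np.cos(a),rr*np.sin(a),P[2]])
    M=R.from_euler('z',f*rel).as_matrix()@T
    d=row(P,T if i==1 else Mp,n,M);print(i,*d);P=n;Mp=M
E
```

```text
0.6249716768953203 -1.3389570228140149 0.50886112178086 0.27436917130214544 [0.4898 0.1379 0.1716]
1 [ -0.  -8. -50.] [-3.5  0.   0. ]
2 [ -0.  -9. -49.] [-3.5  0.   0. ]
3 [ -0. -10. -49.] [-3.5  0.   0. ]
4 [ -0. -11. -48.] [-3.5  0.   0. ]
5 [ -0. -12. -47.] [-3.5  0.   0. ]
6 [ -0. -12. -47.] [-3.5  0.   0. ]
7 [ -0. -13. -46.] [-3.5  0.   0. ]
8 [ -0. -14. -45.] [-3.5  0.   0. ]
9 [ -0. -15. -44.] [-3.5  0.   0. ]
10 [ -0. -16. -44.] [-3.5  0.   0. ]
11 [ -0. -16. -43.] [-3.5  0.   0. ]
12 [ -0. -17. -42.] [-3.5  0.   0. ]
13 [ -0. -18. -41.] [-3.5  0.   0. ]
14 [ -0. -19. -40.] [-3.5  0.   0. ]
15 [ -0. -19. -40.] [-3.5  0.   0. ]
16 [ -0. -20. -39.] [-3.5  0.   0. ]
17 [ -0. -20. -38.] [-3.5  0.   0. ]
18 [ -0. -21. -37.] [-3.5  0.   0. ]
19 [ -0. -22. -36.] [-3.5  0.   0. ]
20 [ -0. -22. -35.] [-3.5  0.   0. ]
```

```bash
python3 -m inch '[[0,[-45,0,0],[0,0,0]],[0,[-45,0,0],[0,0,0]]]' 20
```

```text
time: 1.25
position: [0.1433, -0.6057, 0.3098]
tool_rot: [0.703, 0.086, -0.702, 0.078]
ft_force: [0.5, -0.8, 0.2]
grip_width: 0.0741
```

```bash
python3 -m inch '[[0,[0,-8,-50],[-3.5,0,0]],[0,[0,-9,-49],[-3.5,0,0]],[0,[0,-10,-49],[-3.5,0,0]],[0,[0,-11,-48],[-3.5,0,0]],[0,[0,-12,-47],[-3.5,0,0]],[0,[0,-12,-47],[-3.5,0,0]],[0,[0,-13,-46],[-3.5,0,0]],[0,[0,-14,-45],[-3.5,0,0]],[0,[0,-15,-44],[-3.5,0,0]],[0,[0,-16,-44],[-3.5,0,0]]]'
python3 -m inch '[[0,[0,-16,-43],[-3.5,0,0]],[0,[0,-17,-42],[-3.5,0,0]],[0,[0,-18,-41],[-3.5,0,0]],[0,[0,-19,-40],[-3.5,0,0]],[0,[0,-19,-40],[-3.5,0,0]],[0,[0,-20,-39],[-3.5,0,0]],[0,[0,-20,-38],[-3.5,0,0]],[0,[0,-21,-37],[-3.5,0,0]],[0,[0,0,0],[0,0,0]]]'
python3 - <<'E'
from plan import *
o=get_obs();print(row(o['position'],R.from_quat(o['tool_rot']).as_matrix(),*target('blue',.05)),o['q'])
E
```

```text
time: 2.5
position: [0.4951, -0.2793, 0.3153]
tool_rot: [0.644, 0.291, -0.643, 0.295]
ft_force: [-0.0, 0.5, -0.7]
grip_width: 0.0004
time: 3.62
position: [0.5169, 0.0818, 0.3144]
tool_rot: [0.55, 0.443, -0.547, 0.449]
ft_force: [0.2, -0.6, 0.1]
grip_width: 0.0003
(array([191., -29., -51.]), array([-4.6,  0.7, 11.5])) [-0.0544  0.2842  1.569  -0.004   1.2804  0.1522]
```

```bash
python3 -m inch '[[0,[20,-15,-26],[-2.3,0.3,5.8]],[0,[40,-10,-26],[-2.3,0.3,5.8]],[0,[40,0,0],[0,0,0]],[0,[40,0,0],[0,0,0]],[0,[0,0,0],[0,0,0]]]'
python3 - <<'E'
from plan import *
o=get_obs();T=R.from_quat(o['tool_rot']).as_matrix();print(row(o['position'],T,*target('blue',.05)))
a=imaging.camera('wrist');cv2.imwrite('pics/w1.png',a[:,:,::-1])
P=imaging.camera_params('wrist')
for n in ['blue_top','green_top','white_top','estop_top']:
    t=imaging.tip_of('wrist',n)
    for x in t[:2]: print(n,np.round(x['pixel'],1),x['confidence'],atz('wrist',x['pixel'],pt(p,{'e':'red'}.get(n[0],n[:-4]))[2]) , pt(p,{'e':'red'}.get(n[0],n[:-4])))
E
```

```text
time: 4.25
position: [0.5285, 0.1332, 0.1747]
tool_rot: [0.579, 0.405, -0.474, 0.525]
ft_force: [0.5, 0.2, 0.6]
grip_width: 0.0006
(array([ 44., -40.,   0.]), array([ 0. ,  0.1, -1. ]))
blue_top [274.3 201.2] 0.84 [0.511  0.1343 0.0737] [0.5105 0.1353 0.0737]
green_top [271.8 135.4] 0.63 [0.5189 0.1881 0.0737] [0.5173 0.1899 0.0737]
green_top [154.6 227.5] 0.32 [0.4161 0.1312 0.0737] [0.5173 0.1899 0.0737]
```

View pics/w1.png

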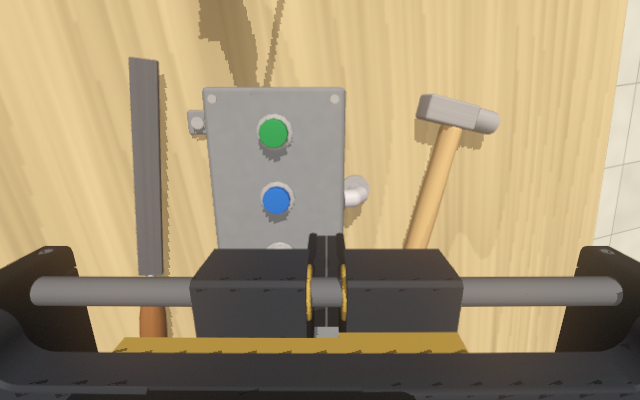

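The wrist view shows green at (272,133) and blue at (276,200), with the hand's wide side along the station's depth. The points found here agree with the fit to 1–2 mm. I'll move in over blue.

```bash
python3 -m inch '[[0,[0,-40,0],[0,0,-1]],[0,[42,0,0],[0,0,0]],[0,[38,0,0],[0,0,0]],[0,[0,0,0],[0,0,0]]]'
python3 - <<'E'
from plan import *
o=get_obs();T=R.from_quat(o['tool_rot']).as_matrix();q=target('blue');print(T.T@(q[0]-o['position'])*1e3,row(o['position'],T,*q)[1],T[:,0]@o['ft_force'])
E
```

```text
time: 5.0
position: [0.5155, 0.137, 0.0983]
tool_rot: [0.583, 0.403, -0.47, 0.526]
ft_force: [0.4, 0.0, 0.2]
grip_width: 0.0006
[ 22.7206 -10.3299   2.4381] [-0.  -0.2 -1.5] -0.08578322456962022
```

```bash
python3 -m inch '[[0,[8,-10,2],[0,0,-1.2]],[0,[4,-1,0],[0,0,0]],[0,[0,0,0],[0,0,0]]]'
python3 - <<'E'
from plan import *
o=get_obs();T=R.from_quat(o['tool_rot']).as_matrix();q=target('blue');print(T.T@(q[0]-o['position'])*1e3,row(o['position'],T,*q)[1],T[:,0]@o['ft_force'])
E
```

```text
time: 5.38
position: [0.5088, 0.1363, 0.0875]
tool_rot: [0.58, 0.408, -0.474, 0.522]
ft_force: [-0.8, -1.1, 0.4]
grip_width: 0.0003
[13.7613 -1.3042  0.8619] [-0.1 -0.3 -0.6] -0.5303471854268653
```

```bash
cat > st.py <<'E'
import sys
from plan import *
o=get_obs();T=R.from_quat(o['tool_rot']).as_matrix();q=target(sys.argv[1]);print('togo',T.T@(q[0]-o['position'])*1e3,row(o['position'],T,*q)[1],'F',-T[:,0]@o['ft_force'])
E
python3 -m inch '[[0,[3,-1,0.5],[0,0,0]],[0,[3,0,0],[0,0,0]],[0,[3,0,0],[0,0,0]],[0,[2.5,0,0],[0,0,0]],[0,[2.5,0,0],[0,0,0]]]'; python3 st.py blue
```

```text
time: 6.0
position: [0.5118, 0.1357, 0.074]
tool_rot: [0.58, 0.407, -0.473, 0.523]
ft_force: [-0.9, 0.3, 2.3]
grip_width: 0.0006
togo [ 0.007  -1.2936  0.6044] [-0.  -0.3 -0.8] F 2.465677962558714
```

```bash
python3 -m inch '[[0,[2,0,0],[0,0,0]],[0,[2,0,0],[0,0,0]]]'; python3 st.py blue
```

```text
time: 6.25
position: [0.5126, 0.1356, 0.0703]
tool_rot: [0.58, 0.407, -0.473, 0.523]
ft_force: [-2.5, -0.4, 6.2]
grip_width: 0.0006
togo [-3.8611 -1.2445  0.5871] [-0.  -0.3 -0.8] F 6.5860761274514825
```

```bash
python3 -m inch '[[0,[0.6,0,0],[0,0,0]],[0,[0,0,0],[0,0,0]]]'; python3 st.py blue
```

```text
time: 6.5
position: [0.5126, 0.1356, 0.0703]
tool_rot: [0.581, 0.407, -0.473, 0.523]
ft_force: [-1.2, 0.4, 6.0]
grip_width: 0.0007
togo [-3.8566 -1.2733  0.5822] [-0.  -0.3 -0.8] F 6.104892933233856
```

```bash
python3 -m inch '[[0,[1.3,0,0],[0,0,0]]]'; python3 st.py blue; python3 -m inch '[[0,[-4,0,0],[0,0,0]],[0,[-4,0,0],[0,0,0]],[0,[-12,0,0],[0,0,0]],[0,[-20,0,0],[0,0,0]],[0,[0,0,0],[0,0,0]]]';  python3 st.py green
```

```text
time: 6.62
position: [0.5128, 0.1356, 0.0694]
tool_rot: [0.581, 0.407, -0.473, 0.523]
ft_force: [-2.4, 0.3, 6.8]
grip_width: 0.0003
togo [-4.7151 -1.25    0.5773] [-0.  -0.3 -0.8] F 7.183937438573087
time: 7.25
position: [0.5036, 0.1366, 0.1101]
tool_rot: [0.581, 0.407, -0.473, 0.523]
ft_force: [0.3, -0.4, -0.3]
grip_width: 0.0005
togo [ 37.3698  -1.333  -54.3786] [-0.  -0.3 -0.8] F -0.3277223906137252
```

```bash
python3 -m inch '[[0,[0,0,-28],[0,0,0]],[0,[0,-1,-26],[0,0,0]],[0,[10,0,0],[0,0,-0.8]],[0,[10,0,0],[0,0,0]],[0,[0,0,0],[0,0,0]]]'; python3 st.py green
```

```text
time: 7.88
position: [0.5134, 0.1893, 0.0879]
tool_rot: [0.577, 0.411, -0.478, 0.519]
ft_force: [-0.7, -0.7, 0.0]
grip_width: 0.0008
togo [14.6606  0.8092 -0.9326] [-0.1 -0.3  0.1] F 0.11952286942098707
```

```bash
python3 -m inch '[[0,[3,0,0],[0,0,0]],[0,[3,0,0],[0,0,0]],[0,[3,0,0],[0,0,0]],[0,[2.5,0,0],[0,0,0]],[0,[2.5,0,0],[0,0,0]]]'; python3 st.py green
```

```text
time: 8.5
position: [0.5163, 0.1875, 0.0734]
tool_rot: [0.577, 0.411, -0.479, 0.518]
ft_force: [-1.0, 0.6, 1.1]
grip_width: 0.0003
togo [-0.2173  0.7683 -2.5039] [-0.2 -0.2  0.2] F 1.252146364576626
```

```bash
python3 -m inch '[[0,[2,0,0],[0,0,0]],[0,[2,0,0],[0,0,0]]]'; python3 st.py green
```

```text
time: 8.75
position: [0.517, 0.1874, 0.0699]
tool_rot: [0.577, 0.411, -0.479, 0.518]
ft_force: [-2.2, -0.8, 5.1]
grip_width: 0.0005
togo [-3.7687  0.717  -2.511 ] [-0.2 -0.2  0.2] F 5.4541582206141115
```

```bash
python3 -m inch '[[0,[1.8,0,0],[0,0,0]]]'; python3 st.py green; python3 -m inch '[[0,[0.5,0,0],[0,0,0]]]'; python3 st.py green
```

```text
time: 8.88
position: [0.5173, 0.1873, 0.0685]
tool_rot: [0.577, 0.411, -0.479, 0.518]
ft_force: [-2.6, -1.0, 7.2]
grip_width: 0.0006
togo [-5.1488  0.7416 -2.5156] [-0.2 -0.2  0.1] F 7.522849000622531
time: 9.0
position: [0.5173, 0.1874, 0.0685]
tool_rot: [0.577, 0.411, -0.479, 0.519]
ft_force: [-1.8, -0.1, 7.6]
grip_width: 0.0003
togo [-5.1881  0.7472 -2.5086] [-0.2 -0.2  0.1] F 7.791306252465802
```

```bash
python3 -m inch '[[0,[-4,0,0],[0,0,0]],[0,[-4,0,0],[0,0,0]],[0,[-20,0,0],[0,0,0]],[0,[-40,0,0],[0,0,0]],[0,[0,0,45],[0,0,0]],[0,[0,0,50],[0,0,0]],[0,[0,0,50],[0,0,0]],[0,[0,0,34],[0,0,0]],[0,[0,0,0],[0,0,0]]]'; python3 st.py red
python3 - <<'E'
from plan import *
a=imaging.camera('top');b=imaging.camera('scene')
cv2.imwrite('pics/chk.png',np.vstack([cv2.resize(a[180:260,180:330],(750,400)),cv2.resize(b[140:200,330:450],(750,375))])[:,:,::-1][:775])
im=cv2.imread('pics/chk.png');cv2.imwrite('pics/chk.png',cv2.resize(im,(580,600)))
E
```

```text
time: 10.12
position: [0.4833, 0.0077, 0.1369]
tool_rot: [0.578, 0.41, -0.476, 0.521]
ft_force: [0.0, 0.5, 0.1]
grip_width: 0.0006
togo [40.0742 -2.4128  0.2537] [-0.  -0.3 -0.3] F 0.14549260769244587
```

View pics/chk.png

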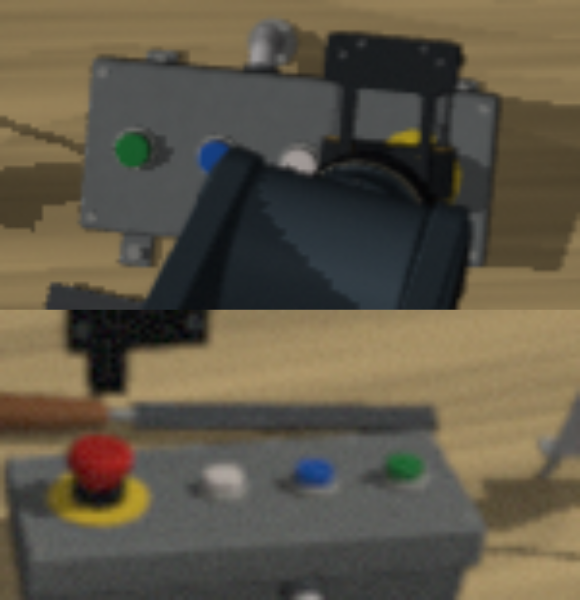

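The check picture (scene part, below) shows the blue, green and white buttons all standing up, with the mushroom up at (100,460) and the fingertips above it. Next I press the mushroom.

```bash
python3 -m inch '[[0,[12,-2,0],[0,0,0]],[0,[12,-1,0],[0,0,0]],[0,[6,0,0],[0,0,0]],[0,[3,0,0],[0,0,0]],[0,[3,0,0],[0,0,0]],[0,[3,0,0],[0,0,0]]]'; python3 st.py red
```

```text
time: 10.98
position: [0.4885, 0.0131, 0.0949]
tool_rot: [0.576, 0.413, -0.473, 0.523]
ft_force: [-2.1, -2.2, 6.4]
grip_width: 0.0004
togo [-1.9619  2.0734  6.0001] [ 0.5 -0.4 -0.2] F 6.617891732474147
```

```bash
python3 -m inch '[[0,[2.5,0,0],[0,0,0]],[0,[2.5,0,0],[0,0,0]]]'; python3 st.py red
```

```text
time: 11.22
position: [0.4893, 0.0129, 0.0908]
tool_rot: [0.576, 0.413, -0.473, 0.523]
ft_force: [-2.2, 0.4, 5.5]
grip_width: 0.0006
togo [-6.167   2.0746  5.9126] [ 0.5 -0.4 -0.2] F 5.818409969929743
```

```bash
python3 -m inch '[[0,[2,0,0],[0,0,0]],[0,[1,0,0],[0,0,0]]]'; python3 st.py red
```

```text
time: 11.48
position: [0.4898, 0.0128, 0.0887]
tool_rot: [0.576, 0.413, -0.473, 0.523]
ft_force: [-2.2, 1.1, 5.6]
grip_width: 0.0004
togo [-8.245   2.099   5.8924] [ 0.5 -0.4 -0.3] F 5.960170202333776
```

```bash
python3 -m inch '[[0,[-4,0,0],[0,0,0]],[0,[-15,0,0],[0,0,0]],[0,[-40,0,0],[0,0,0]],[0,[-40,0,0],[0,0,0]],[0,[0,0,0],[0,0,0]]]'
python3 - <<'E'
from plan import *
b=imaging.camera('scene');a=imaging.camera('top')
cv2.imwrite('pics/end.png',np.vstack([cv2.resize(b[140:200,330:450],(600,300)),cv2.resize(b[100:240,300:520],(600,300))[:, :]])[:,:,::-1])
for n in ['estop_top','file','hammer','easel']:
    for c in ['scene','top']:
        t=imaging.tip_of(c,n)
        if t: print(n,c,np.round(t[0]['pixel'],1),round(t[0]['confidence'],2))
B=rot(p)
for d in (0,.005,.008,.010):
    q=pt(p,'red')-d*B[:,2];P=imaging.camera_params('scene');M=np.array(P['rotation']);M=M if M.shape==(3,3) else R.from_quat(M).as_matrix()
    v=M.T@(q-P['xyz']);u=v[:2]/v[2];u=u*(1+P['k1']*(u@u));K=np.array(P['camera_matrix']);print(d,K[:2,:2]@u+K[:2,2])
b0=cv2.imread('pics/scene0.png')[:,:,::-1]
print(cen(b0,'red',(340,160,362,184)),cen(b,'red',(340,160,362,184)))
E
```

```text
time: 12.1
position: [0.4688, 0.0143, 0.1888]
tool_rot: [0.577, 0.412, -0.473, 0.523]
ft_force: [-0.5, 0.0, 0.3]
grip_width: 0.0005
estop_top scene [349.7 174.8] 0.66
file scene [372.6 164.8] 0.66
hammer scene [387.5 232.7] 0.9
hammer top [265.7 162.2] 0.72
easel scene [453.5 180.6] 0.73
easel top [165.2 227. ] 0.58
0 [350.315  168.2484]
0.005 [350.263  169.7716]
0.008 [350.2319 170.6816]
0.01 [350.2113 171.2867]
[350.7223 170.2067] [350.6514 172.8632]
```

View pics/end.png

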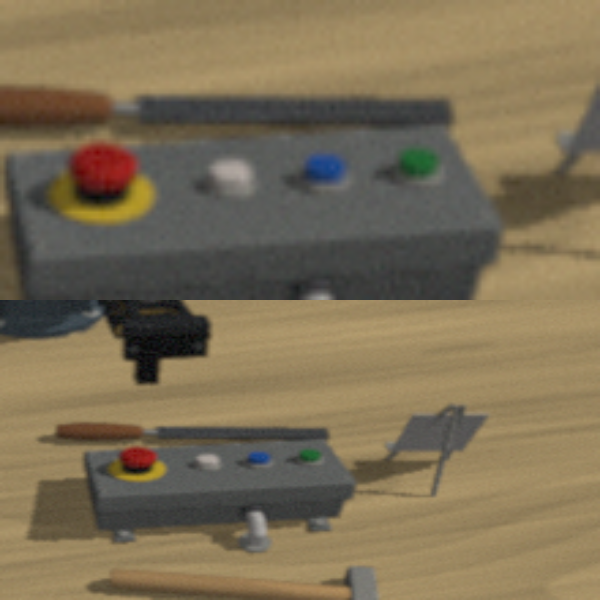

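The end picture shows the mushroom sunk towards its plate at (100,170), the three buttons up, the tool clear, and the loose things where they were.

```bash
python3 -c "
from rig import robot
print(robot.hand_in())"
```

```text
the job is handed in; nothing more can be done
None
```

The emergency-stop check is done and handed in: blue reset, then green start, then the red mushroom pushed down and left down. The arm's clock read about 12 s of the 38 s allowed.

| Control | Peak force (N) | Travel (mm) | After release |
|---|---|---|---|
| Blue reset | about 7.2 | about 5 | sprang back up |
| Green start | about 7.8 | about 5 to 5.8 | sprang back up |
| Red mushroom | about 6 | about 8 to 9 | stayed down |

- **Travel:** these figures are my estimates from the measured force and tip position. The contacts close at 3.5 mm for the buttons, and the mushroom counts as tripped from 5 mm. In the scene picture the mushroom dropped 2.7 px, which is about 8.8 mm.
- **Last checks:** the final picture shows white, blue and green up. The tool is well clear with about 0 N on it.
- **Easel, file and hammer:** none of them looks moved. Their network points shifted by up to about 3 px between pictures. The file's point was unusable because it jumped 40 px, so I judged the file by eye.
- **Grinder:** I did not look at it again at the end. The arm passed above its height, and the force readings along the way showed no contact.
- **Mishits:** the tip drifted about 6 mm sideways on the mushroom and 2.5 mm on green. Both offsets stayed within the button heads.
- **Networks:** the first network readings for blue and green were wrong, so I used a fit to the button colours instead. The wrist camera agreed with that fit to about 2 mm.

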